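Set out the nozzle change kit

ROBOT

A 7-joint arm with a two-finger parallel gripper is mounted at the origin on a cart in front of the work surface, level with it; the furniture and walls round the work are solid. World frame = base frame: x ahead of the robot, y to its left, z up, the work surface at z = 0. Lengths are in m, angles in rad, forces in N, time in s.
With the tool pointing down it reaches from about 0.35 to 0.9 m from the base axis. Payload 8.1 kg.
Tool frame: the origin (TCP) lies on the centre line of the jaws, within the pads' length; the fingertips stand 19 mm ahead of it and the grasp point (between the pads) is the TCP (arm.tip_reach is the distance from the TCP to the fingertips, in m); z points along the fingers, y is the line along which they close (so a half turn about z gives the same grasp; the last joint's range is limited). The gripper opens to 92 mm and grips with 3 to 60 N. Pads are 19 mm wide; open, the fingers measure 130 mm over their backs; the gripper's body (75 mm by 190 mm) begins 47 mm behind the grasp point.
Start: joints at [1.209, 0.434, 0.025, 1.573, -0.012, 1.134, -0.075], TCP at [0.16, -0.604, 0.246] pointing down, gripper open.
Joint ranges: [-2.62, 2.62], [-0.44, 2.09], [-1.27, 1.32], [0.08, 2.57], [-1.32, 4.46], [0.12, 2], [-2.74, 2.74]. Speed limits (rad/s): [2.22, 2.22, 3.01, 3.01, 3.14, 3.14, 3.14].

INTERFACE

Orientations are given as a rotation vector (axis times angle).
In Python, from cell import arm gives the robot as it stands.
- The arm moves only by the tool arm_command, never from a script. Its argument "targets" is a list that holds one entry, the list of rows, each a list of 6 numbers: the shift along the tool's x, y, z in m, then the turn, a rotation vector about the tool's x, y, z in rad. A call has 1 to 10 rows; each row shifts and turns the commanded pose from where the row before left it, along the tool's axes as they then stand; what a row does not reach is not made up. A row lasts 1/8 s, in which the tool goes at most 62.5 mm and 10.7 degrees, less where a joint would pass 70% of its speed; a pose out of reach is approached as far as the arm can. A call with a gripper value outside its range is refused whole. "jaw" is the finger opening in m, from 0 to 0.0918, set as the call begins (left out, the last holds). The fingers move at their own pace and stop on an object; "newtons" is the grip in N (left out, the last holds). Time passes only in rows, so rows that do not move let the fingers close. It gives the time, the measured TCP pose, the force, the opening and the grip force at its end, in the units of the state.
- arm.observe(): the state, without advancing time (a new reading comes with each control period).
- arm.get_image(name): name is "side" or "top"; returns a dict with "pixels" (420x560x3 uint8, red, green, blue), "z_map" (420x560 float32, m along the optical axis (not along the pixel's ray), 0 where there is no reading), "fx", "fy", "cx", "cy" (pixels), "dist" ([k1, k2, p1, p2, k3] as OpenCV has them; the pictures are not rectified), "xyz" and "rotation" of the camera in the world. Camera axes: x right, y down, z forward; pixel columns grow to the right and rows downward; lengths in m; the calibration is good to about 2 mm. A picture is of the moment at which its call begins.
- arm.sign_off(): hands the job in; it is judged then, once.
The state is a dict: "clock": time; "joints": joint angles; "dq": joint speeds; "joint_efforts": joint torques, N m; "position": TCP position; "ee_rot": TCP orientation; "force": force on the tool from outside, world axes, zero at the start; "ft_torque": the same for the moment, N m; "width": opening from 0.0 (shut) to 1.0 (fully open); "gripper_force": force on a finger pad.
Only numpy, scipy, OpenCV 4.12 (cv2) and the standard library are available. Lean on these libraries where they do the work, as an engineer would, in place of code of your own. Each camera call takes 0.05 s, during which the arm holds its last target. There are 200 camera calls.

TASK

Set out the kit for the next nozzle change on the blue board: stand the white nozzle in the end circle beside the single gold bottle, the white cup upright in the circle at the other end, beside the grey seal tray, and the ferrule in the circle between them, each in the middle of its circle; then lay the loose seal ring flat and centred on top of the ferrule. Put the orange lid on the grey tray, chamfered corners over chamfered corners, so that it sits fully down. Leave that gold bottle and the marker pen where they are.

Things in the scene. Friction and masses are not known exactly. Their poses are not given: they have to be found in the camera images.
- board: flat blue board fixed to the table, 90 (x) x 300 (y) x 6 mm thick; three circles outlined in white, 66 mm across, lie in a row along its y axis: one 95 mm to its +y side, one in its middle, one 95 mm to its -y side. Origin: centre of its underside, on the table; z up, y roughly to the robot's left
- tray: grey tray with black seals, fixed to the table beyond one end of the board (either end). 64 (x) x 96 (y) mm and 14 mm high, with a step 54 x 86 mm on top (11 mm more, the upper 6 mm bevelled in to 48 x 80 mm); both corners of its +y end, marked by a yellow bar, are cut off at 45 degrees (12 mm). Seated, the lid rests on the 14 mm ledge. Origin: centre of its underside, on the table; z up
- lid_centre (a point): loose orange lid of the tray, 64 (x) x 96 (y) x 18 mm high, 60 g, open side down; its skirt is 14 mm deep, 58 x 90 mm inside (2 mm play all round the tray's step); both corners of its +y end, marked by a yellow bar, are cut off at 45 degrees (12 mm) and go over those of the tray. Point: its centre, half-way up (9 mm above its lower rim; 23 mm above the tray's origin when seated); z up
- nozzle_centre (a point): loose white filling nozzle standing on its flange, round, 67 mm high: flange 32 mm across and 10 mm high, above it a body 22 mm across up to 36 mm, above that a spout 10 mm across; 90 g. Point: on its axis, half-way up (33.5 mm above its underside); z up
- ferrule_centre (a point): loose white ferrule, a short wide sleeve standing on its flange, round, 30 mm high, flange 50 mm across at the bottom, narrowing to about 38 mm at the top; 140 g. Point: on its axis, half-way up (15 mm above its underside); z up
- seal_centre (a point): loose white seal ring lying flat, round, 43 mm across, 8 mm high, 12 g. Point: its centre, half-way up (4 mm above its underside); z up. It is to lie on top of the ferrule
- cup_centre (a point): loose small white open cup standing upright, round, 61 mm high, 58 mm across at the rim and 47 mm at the foot, 35 g. Point: on its axis, half-way up (30.5 mm above its underside); z up
- flask_centre (a point): gold oval bottle with white top, 26 (its x) x 52 (its y) x 97 mm high, standing loose just beyond the end of the board that the tray is not at; to be left alone. Point: its centre, half-way up (48.5 mm above the table); z up
- pen_centre (a point): white marker pen with black cap, 133 mm long (its y), 17 mm thick, lying loose among the kit; to be left alone. Point: its centre, half-way up (8 mm above the table)

How it is judged:
By the outcome, as a careful person would: the job done as asked, in the order asked, and still so for the second after the job is handed in, with the robot touching nothing.
It also fails if it takes over 112 s, if anything falls off the work surface, if the arm or the gripper's body presses on something with over 40 N, if the wrist force passes 120 N, or if a joint passes its speed limit or range.

## Working session

There is one attempt and no reset: what is moved stays moved. The work goes in short steps, Python scripts to look and compute and a tool call to move; the robot and the scene stay as the last step left them, time stands still between calls to the robot, and variables do not carry over. Pictures are saved under pics/ and viewed, at most 14 in all, crops included, and the job is handed in when it is done.

Besides the shell and the picture viewer there is one more tool, called after ">>>" as name(argument=value, ...), one argument or row to a line, values as JSON. arm_command: Moves the arm, as the interface text tells. Its arguments: {"type":"object","properties":{"targets":{"type":"array","items":{"type":"array","items":{"type":"array","items":{"type":"number"}}}},"jaw":{"type":"number"},"newtons":{"type":"number"}},"required":["targets"]}

```bash
ls; mkdir -p pics; python3 - <<'E'
from cell import arm
import cv2,pickle,numpy as np
print(arm.observe())
for n in("top","side"):
    d=arm.get_image(n);pickle.dump(d,open(n+'.pkl','wb'))
    print(n,d['fx'],d['fy'],d['cx'],d['cy'],d['dist'],d['xyz'],d['rotation'])
    cv2.imwrite(f'pics/{n}0.png',cv2.resize(d['pixels'][...,::-1],(800,600),interpolation=cv2.INTER_CUBIC))
E
```

```text
pics
{'clock': 0.0, 'joints': array([ 1.20944599,  0.43525003,  0.02494937,  1.57411607, -0.01160614,
        1.13402947, -0.07509256]), 'dq': array([ 0.00085652, -0.00157718,  0.00074644, -0.00071563,  0.00022218,
       -0.00019604, -0.00094131]), 'joint_efforts': array([ 2.33584979e-04, -6.67848372e+01,  9.85214263e-01, -3.14454854e+01,
       -6.04906166e-02,  4.28392121e-02,  1.64298222e-04]), 'position': array([ 0.15975132, -0.60371568,  0.24492056]), 'ee_rot': array([-3.11373843e+00, -4.05033868e-01,  5.44272564e-04]), 'force': array([0.21968733, 0.86947552, 0.18195975]), 'ft_torque': array([-0.02925296, -0.00810614,  0.02432372]), 'gripper_force': 0.0, 'width': 1.0037348651577727}
top 439.169747104198 439.169747104198 284.7589266874428 210.65798307157036 [-0.07390568  0.          0.          0.          0.        ] [ 0.33876417 -0.0195571   1.037994  ] [-2.09231987  2.12915773 -0.19199801]
side 459.73690319344803 459.73690319344803 276.68631032119634 212.89563207647282 [-0.0837421  0.         0.         0.         0.       ] [0.0799909  0.78947697 0.60484376] [-0.68624458  2.4336427  -1.40406387]
```

View pics/top0.png

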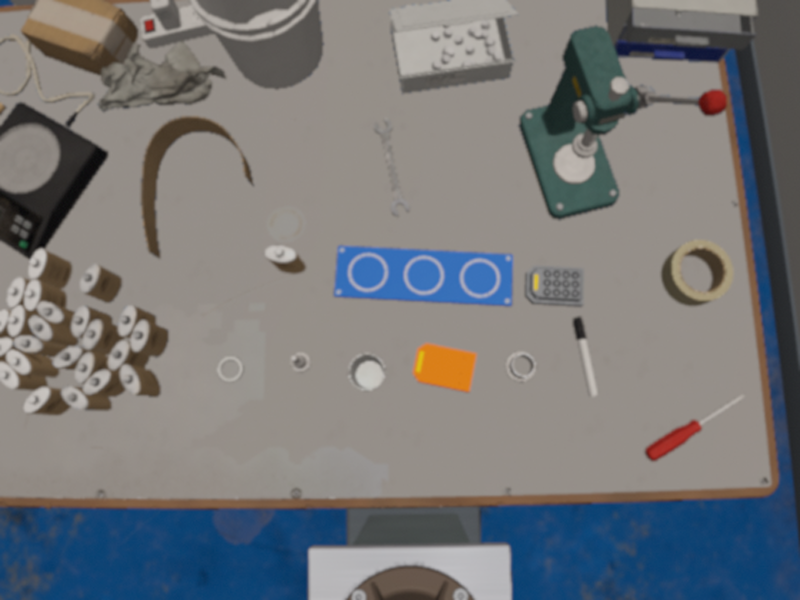

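View pics/side0.png

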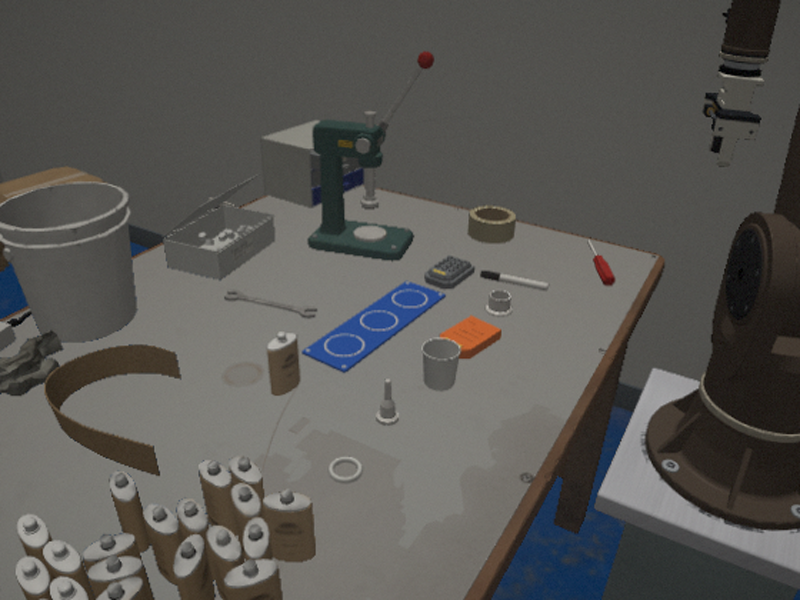

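The top view (800 px scale) shows the board at (424,275), the tray at (556,286) on its -y side and the flask at (282,255) on its +y side. The kit row is the seal (230,369), nozzle (300,361), cup (367,372), lid (446,367, yellow bar to the left, i.e. +y), ferrule (521,366) and pen (586,357). The side view agrees.

```bash
cat > h.py <<'E'
import numpy as np,cv2,pickle
from scipy.spatial.transform import Rotation as R
def K(d): return np.array([[d['fx'],0,d['cx']],[0,d['fy'],d['cy']],[0,0,1.]])
def world(d,uv,z):
    "pixels (native) -> world on plane z"
    n=cv2.undistortPoints(np.float64(uv).reshape(-1,1,2),K(d),np.float64(d['dist'])).reshape(-1,2)
    r=R.from_rotvec(d['rotation']).apply(np.c_[n,np.ones(len(n))]); c=np.array(d['xyz'])
    return c+r*((z-c[2])/r[:,2])[:,None]
def pix(d,X):
    Rm=R.from_rotvec(d['rotation']).inv(); t=-Rm.apply(d['xyz'])
    return cv2.projectPoints(np.float64(X).reshape(-1,1,3),Rm.as_rotvec(),t,K(d),np.float64(d['dist']))[0].reshape(-1,2)
def cloud(d):
    h,w=d['z_map'].shape; v,u=np.mgrid[:h,:w]
    n=cv2.undistortPoints(np.float64(np.stack([u,v],-1)).reshape(-1,1,2),K(d),np.float64(d['dist'])).reshape(-1,2)
    return (R.from_rotvec(d['rotation']).apply(np.c_[n,np.ones(len(n))]*d['z_map'].reshape(-1,1))+d['xyz']).reshape(h,w,3)
def ortho(d,x0,x1,y0,y1,z,res):
    "image with +x up, +y left"
    xs=np.arange(x1,x0,-res);ys=np.arange(y1,y0,-res);Y,X=np.meshgrid(ys,xs)
    p=pix(d,np.stack([X,Y,np.full_like(X,z)],-1)).astype(np.float32).reshape(X.shape+(2,))
    return cv2.remap(d['pixels'],p[...,0],p[...,1],cv2.INTER_CUBIC)
E
python3 - <<'E'
from h import *
d=pickle.load(open('top.pkl','rb'));s=pickle.load(open('side.pkl','rb'))
C=cloud(d);S=cloud(s)
f=lambda a:np.round(np.float64(a)*1000,1).tolist()
P=d['pixels'].astype(int)
print('table z', np.median(C[250:300,170:250,2]), 'board z',np.median(C[190:193,260:330,2]))
obj=dict(seal=(230,369),nozzle=(300,361),cup=(367,372),lid=(446,367),ferrule=(521,366),pen=(586,357),tray=(556,286),flask=(282,255),board=(424,275))
for k,(u,v) in obj.items():
    w=world(d,[[u*.7,v*.7]],0)[0]
    for nm,c in(('top',C),('side',S)):
        m=(np.hypot(c[...,0]-w[0],c[...,1]-w[1])<(.2 if k=='board' else .07))&(c[...,2]>.003)
        q=c[m]
        if len(q)==0: print(k,nm,'none',f(w));continue
        zt=np.percentile(q[:,2],98); t=q[q[:,2]>zt-.006]
        r=cv2.minAreaRect(np.float32(t[:,:2]*1000))
        print(k,nm,f(w),len(t),'ztop',f(zt),'mean',f(t.mean(0)),'rect',np.round(r[0],1),np.round(r[1],1),round(r[2],1))
# board & lid by colour
def rect(mask,z):
    cs=max(cv2.findContours(mask.astype(np.uint8),0,1)[0],key=cv2.contourArea).reshape(-1,2)
    r=cv2.minAreaRect(np.float32(world(d,cs,z)[:,:2]*1000));print(np.round(r[0],1),np.round(r[1],1),round(r[2],2))
b=(P[...,2]>P[...,0]+60);b[:150]=0;b[250:]=0;rect(b,.006)
o=(P[...,0]>P[...,2]+100);o[:, :280]=0;o[:,350:]=0;o[:220]=0;o[290:]=0;rect(o,.018)
# ortho mosaic
a=ortho(d,.17,.43,-.33,.36,0.006,.0009)
cv2.imwrite('pics/orth.png',a[...,::-1]);print(a.shape)
E
```

```text
table z -0.00021008189819204937 board z 0.006299970635095797
seal top [435.8, 292.3, 0.0] 130 ztop 10.6 mean [436.9, 290.8, 7.3] rect [450.  289.3] [98.4 70.8] 15.3
seal side [435.8, 292.3, 0.0] 203 ztop 10.0 mean [435.9, 296.0, 7.4] rect [430.5 313.2] [50.8 79.5] 31.6
nozzle top [447.5, 174.6, 0.0] 11 ztop 65.2 mean [445.7, 172.9, 64.9] rect [445.9 172.7] [4.8 6.9] 60.9
nozzle side [447.5, 174.6, 0.0] 22 ztop 67.3 mean [446.7, 177.3, 65.5] rect [446.2 176.7] [8.  5.8] 68.4
cup top [427.5, 62.8, 0.0] 83 ztop 62.8 mean [425.7, 61.1, 60.8] rect [424.3  60.1] [53.8 56. ] 90.0
cup side [427.5, 62.8, 0.0] 139 ztop 63.2 mean [426.4, 59.5, 60.8] rect [424.6  62. ] [56.9 57.9] 13.8
lid top [433.5, -67.9, 0.0] 998 ztop 21.9 mean [433.3, -63.2, 18.7] rect [433.4 -62.6] [96.  64.3] 77.7
lid side [433.5, -67.9, 0.0] 578 ztop 22.0 mean [432.3, -62.7, 19.7] rect [434.6 -62.8] [95.2 68. ] 75.9
ferrule top [432.8, -192.0, 0.0] 65 ztop 32.3 mean [432.8, -190.4, 29.8] rect [ 432.3 -189.7] [35.5 38.2] 43.2
ferrule side [432.8, -192.0, 0.0] 73 ztop 32.2 mean [433.7, -186.7, 29.9] rect [ 434.3 -187.1] [3
[... 254 characters left out ...]
3, 0.0] 655 ztop 28.7 mean [566.5, -253.6, 25.7] rect [ 566.5 -252.7] [82.7 51.9] 84.1
tray side [567.1, -258.3, 0.0] 275 ztop 28.9 mean [566.1, -246.6, 26.7] rect [ 568.2 -248.5] [87.4 52.8] 85.1
flask top [631.0, 209.0, 0.0] 23 ztop 96.6 mean [610.6, 193.6, 95.8] rect [611.9 193.3] [12.7  9.3] 5.6
flask side [631.0, 209.0, 0.0] 33 ztop 95.6 mean [610.7, 199.8, 95.4] rect [610.3 199.1] [11.5 13.4] 55.9
board top [590.5, -34.8, 0.0] 363 ztop 27.3 mean [504.9, -99.8, 32.7] rect [467.6 -96. ] [117.  358.5] 26.4
board side [590.5, -34.8, 0.0] 158 ztop 56.8 mean [435.7, 48.4, 57.5] rect [435.4  55.6] [57.6 36.3] 58.8
[589.6 -33.6] [298.   88.5] 85.83
[433.6 -63. ] [95.  63.9] 77.68
(289, 767, 3)
```

View pics/orth.png

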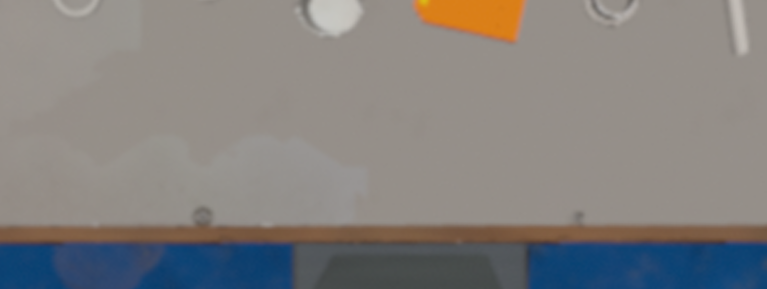

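```bash
cat > tile.py <<'E'
from h import *
def tile(d,cx,cy,z,half=.055,px=264,circ=(),polys=()):
    res=2*half/px; a=np.ascontiguousarray(ortho(d,cx-half,cx+half-1e-9,cy-half,cy+half-1e-9,z,res)[:px,:px,::-1])
    T=lambda x,y:((cy+half-y)/res,(cx+half-x)/res)
    for (x,y,r) in circ:
        u,v=T(x,y);cv2.circle(a,(int(round(u*8)),int(round(v*8))),int(r/res*8),(0,255,0),1,cv2.LINE_AA,3)
        cv2.drawMarker(a,(int(round(u)),int(round(v))),(0,0,255),0,8)
    for p in polys:
        cv2.polylines(a,[np.int32([[np.round(8*t) for t in T(*q)] for q in p])],True,(0,255,0),1,cv2.LINE_AA,3)
    return a
def box(x,y,yaw,w,l):
    c,s=np.cos(np.radians(yaw)),np.sin(np.radians(yaw))
    return [(x+c*a-s*b,y+s*a+c*b) for a,b in((w/2,l/2),(-w/2,l/2),(-w/2,-l/2),(w/2,-l/2))]
E
python3 - <<'E'
from tile import *
d=pickle.load(open('top.pkl','rb'))
t=[tile(d,.436,.2905,.008,circ=[(.436,.2905,.0215)]),tile(d,.446,.173,.010,circ=[(.446,.173,.016)]),tile(d,.425,.060,.061,circ=[(.425,.060,.029)]),
 tile(d,.4325,-.190,.030,circ=[(.4325,-.190,.019)]),tile(d,.5665,-.253,.014,polys=[box(.5665,-.253,-5,.064,.096)]),tile(d,.4335,-.0628,.018,polys=[box(.4335,-.0628,-12.3,.064,.096)])]
cv2.imwrite('pics/tiles.png',np.vstack([np.hstack(t[:3]),np.hstack(t[3:])]))
P=d['pixels'].astype(int)
# white circle outlines on board: fit ellipse contours in ortho
c,s=np.cos(np.radians(-4.2)),np.sin(np.radians(-4.2))
u=[tile(d,.5896-s*k*.095,-.0336+c*k*.095,.006,circ=[(.5896-s*k*.095,-.0336+c*k*.095,.033)]) for k in(1,0,-1)]
cv2.imwrite('pics/board.png',np.hstack(u))
E
```

```text
(no output)
```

View pics/tiles.png

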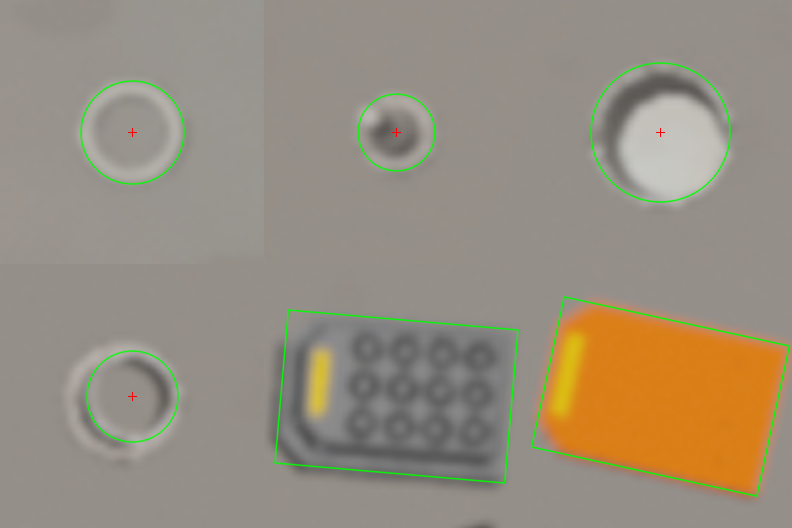

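View pics/board.png

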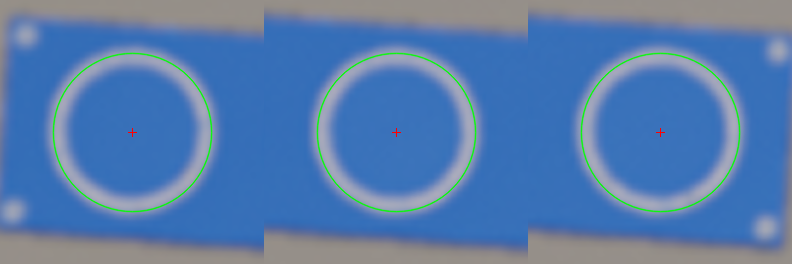

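The tiles confirm the estimates to about 1 mm: every circle outline is concentric with its object, and the board circles line up. The tray's rivet rows give it a yaw of about -4.7°. Next I'll plan the first leg and look at the ferrule's profile.

```bash
cat > plan.py <<'E'
import numpy as np
from scipy.spatial.transform import Rotation as R
def rows(psi,steps):
    "steps: world dx,dy,dz,dpsi(deg) per row -> tool rows"
    out=[]
    for dx,dy,dz,dp in steps:
        c,s=np.cos(np.radians(psi)),np.sin(np.radians(psi))
        out.append([round(float(v),3)+0. for v in (dx*c+dy*s,dx*s-dy*c,-dz,0,0,-np.radians(dp))]);psi+=dp
    return out
def st():
    from cell import arm
    o=arm.observe();x=R.from_rotvec(o['ee_rot']).as_matrix()
    print(round(o['clock'],2),np.round(o['position']*1000,1),'psi',round(np.degrees(np.arctan2(x[1,0],x[0,0])),2),'tilt',np.round(x[:2,2],3),'F',np.round(o['force'],1),'w',round(o['width']*91.8,1),'gf',round(o['gripper_force'],1),'j',np.round(o['joints'],2))
E
python3 - <<'E'
from plan import *
print(rows(14.8,[(.0425,.038,0,9.4)]*8))
from h import *
s=pickle.load(open('side.pkl','rb'))
a=s['pixels'][195:235,325:375,::-1];b=s['pixels'][260:300,250:300,::-1]
cv2.imwrite('pics/fer.png',np.hstack([cv2.resize(q,(400,320),interpolation=cv2.INTER_CUBIC) for q in(a,b)]))
E
```

```text
[[0.051, -0.026, 0.0, 0.0, 0.0, -0.164], [0.054, -0.017, 0.0, 0.0, 0.0, -0.164], [0.056, -0.008, 0.0, 0.0, 0.0, -0.164], [0.057, 0.001, 0.0, 0.0, 0.0, -0.164], [0.056, 0.01, 0.0, 0.0, 0.0, -0.164], [0.054, 0.019, 0.0, 0.0, 0.0, -0.164], [0.05, 0.028, 0.0, 0.0, 0.0, -0.164], [0.044, 0.036, 0.0, 0.0, 0.0, -0.164]]
```

View pics/fer.png

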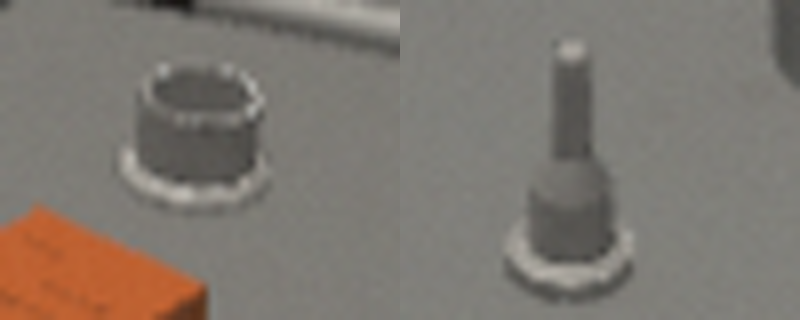

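In the crop, the ferrule is a near-cylindrical sleeve on a thin flange, and the nozzle has a straight body above its flange. Both can be gripped on the body.

>>> arm_command(
  targets=[
    [[0.051, -0.026, 0, 0, 0, -0.164], [0.054, -0.017, 0, 0, 0, -0.164], [0.056, -0.008, 0, 0, 0, -0.164], [0.057, 0.001, 0, 0, 0, -0.164], [0.056, 0.01, 0, 0, 0, -0.164], [0.054, 0.019, 0, 0, 0, -0.164], [0.05, 0.028, 0, 0, 0, -0.164], [0.044, 0.036, 0, 0, 0, -0.164]],
  ],
  jaw=0.0918,
)

```text
clock: 1.1
position: [0.5, -0.2984, 0.2455]
ee_rot: [-2.216, -2.227, 0.0]
force: [0.2, -0.5, 0.1]
width: 1.002
gripper_force: 0.0
```

```bash
python3 -c "from plan import *;st()"
```

```text
1.1 [ 500.  -298.4  245.5] psi 90.29 tilt [-0.  0.] F [ 0.2 -0.5  0.1] w 92.0 gf 0.0 j [ 0.73  0.4  -0.39  1.65  0.17  1.12  0.3 ]
```

>>> arm_command(
  targets=[
    [[0.059, -0.007, 0, 0, 0, 0], [0.059, -0.007, 0, 0, 0, 0], [0.059, -0.007, 0, 0, 0, 0], [0.059, -0.007, 0, 0, 0, 0], [0.059, -0.007, 0, 0, 0, 0], [0.059, -0.007, 0, 0, 0, 0], [0.059, -0.007, 0.03, 0, 0, 0], [0.058, -0.005, 0.04, 0, 0, 0], [0, 0, 0.045, 0, 0, 0.005], [0, 0, 0, 0, 0, 0]],
  ],
)

```text
clock: 2.35
position: [0.4438, 0.1602, 0.1347]
ee_rot: [-2.223, -2.216, 0.01]
force: [-0.7, 0.0, 0.6]
width: 0.997
gripper_force: 0.0
```

```bash
cat >> h.py <<'E'
def snap(n='top'):
    from cell import arm
    d=arm.get_image(n);pickle.dump(d,open(n+'.pkl','wb'));return d
E
python3 - <<'E'
from plan import *;st()
from h import *
d=snap()
C=cloud(d);m=(abs(C[...,1]-.173)<.16)&(abs(C[...,0]-.446)<.2)&(C[...,2]>.11)&(C[...,2]<.45)
a=d['pixels'][150:360,100:380,::-1]
cv2.imwrite('pics/g1.png',cv2.resize(a,(800,600),interpolation=cv2.INTER_CUBIC))
E
```

```text
2.35 [443.8 160.2 134.7] psi 89.81 tilt [-0.006 -0.002] F [-0.7  0.   0.6] w 91.5 gf 0.0 j [ 0.    0.4  -0.59  2.03  0.3   0.81 -0.76]
```

View pics/g1.png

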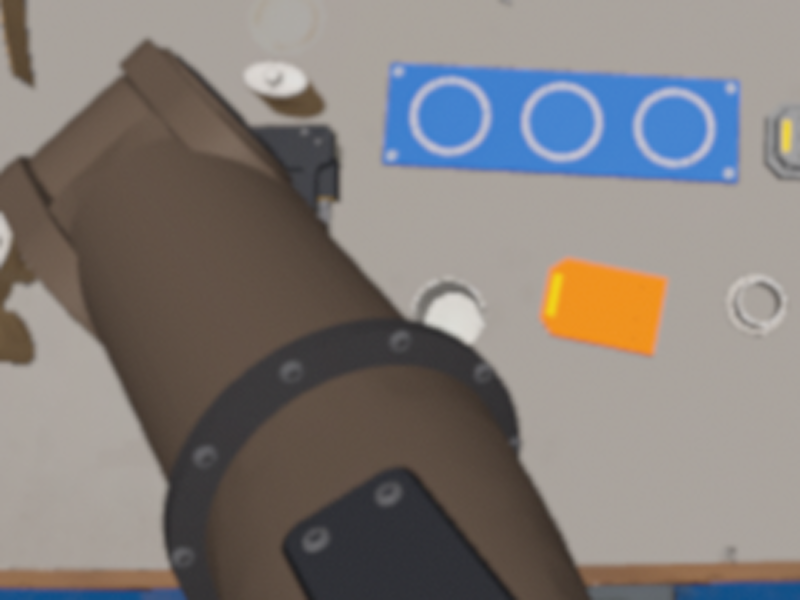

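>>> arm_command(
  targets=[
    [[0.013, 0.002, 0, 0, 0, 0], [0, 0, 0.03, 0, 0, 0], [0, 0, 0.03, 0, 0, 0], [0, 0, 0.02, 0, 0, 0], [0, 0, 0, 0, 0, 0]],
  ],
)

```text
clock: 3.02
position: [0.4488, 0.1741, 0.0576]
ee_rot: [2.228, 2.215, 0.0]
force: [-0.1, 0.8, 0.5]
width: 0.998
gripper_force: 0.0
```

```bash
python3 -c "from plan import *;st()"
```

```text
3.02 [448.8 174.1  57.6] psi 89.66 tilt [ 0. -0.] F [-0.1  0.8  0.5] w 91.6 gf 0.0 j [-0.09  0.52 -0.51  2.08  0.42  0.64 -0.9 ]
```

>>> arm_command(
  targets=[
    [[-0.001, -0.003, 0.013, 0, 0, -0.006], [0, 0, 0.012, 0, 0, 0], [0, 0, 0, 0, 0, 0]],
  ],
)

```text
clock: 3.4
position: [0.4448, 0.1726, 0.0316]
ee_rot: [-2.22, -2.222, 0.002]
force: [0.5, -0.4, 0.3]
width: 1.001
gripper_force: 0.0
```

>>> arm_command(
  targets=[
    [[0, 0, 0, 0, 0, 0], [0, 0, 0, 0, 0, 0], [0, 0, 0, 0, 0, 0], [0, 0, 0, 0, 0, 0], [0, 0, 0, 0, 0, 0], [0, 0, 0, 0, 0, 0]],
  ],
  jaw=0,
  newtons=15,
)

```text
clock: 4.15
position: [0.4452, 0.1729, 0.0322]
ee_rot: [2.22, 2.222, 0.0]
force: [0.1, 0.6, -0.5]
width: 0.399
gripper_force: 0.0
```

```bash
python3 -c "from plan import *;st()"
```

```text
4.15 [445.2 172.9  32.2] psi 90.05 tilt [ 0. -0.] F [ 0.1  0.6 -0.5] w 36.6 gf 0.0 j [-0.12  0.56 -0.48  2.11  0.46  0.58 -0.93]
```

>>> arm_command(
  targets=[
    [[0, 0, 0, 0, 0, 0], [0, 0, 0, 0, 0, 0], [0, 0, 0, 0, 0, 0], [0, 0, 0, 0, 0, 0]],
  ],
)

```text
clock: 4.65
position: [0.4453, 0.1729, 0.0322]
ee_rot: [2.22, 2.222, 0.0]
force: [1.0, -0.3, 0.4]
width: 0.215
gripper_force: 14.9
```

>>> arm_command(
  targets=[
    [[0, 0, -0.02, 0, 0, 0], [0, 0, -0.025, 0, 0, 0], [-0.028, 0.038, 0, 0, 0, 0], [-0.028, 0.038, 0, 0, 0, 0], [-0.028, 0.038, 0, 0, 0, 0], [-0.028, 0.037, 0, 0, 0, 0], [0, 0, 0, 0, 0, 0], [0, 0, 0, 0, 0, 0]],
  ],
)

```text
clock: 5.65
position: [0.5955, 0.0614, 0.0767]
ee_rot: [-2.22, -2.222, 0.001]
force: [-0.9, 0.4, -0.5]
width: 0.212
gripper_force: 14.9
```

```bash
python3 - <<'E'
from plan import *;st()
from h import *
s=snap('side')
print(pix(s,[[.597,.061,.03]]))
u,v=pix(s,[[.597,.061,.03]])[0].astype(int)
cv2.imwrite('pics/s1.png',cv2.resize(s['pixels'][v-50:v+40,u-60:u+60,::-1],(800,600),interpolation=cv2.INTER_CUBIC))
E
```

```text
5.65 [595.5  61.4  76.7] psi 90.05 tilt [-0.001  0.   ] F [-0.9  0.4 -0.5] w 19.5 gf 14.9 j [ 0.16  0.64 -0.51  1.78  0.4   0.83 -0.54]
[[241.49839725 232.45846336]]
```

View pics/s1.png

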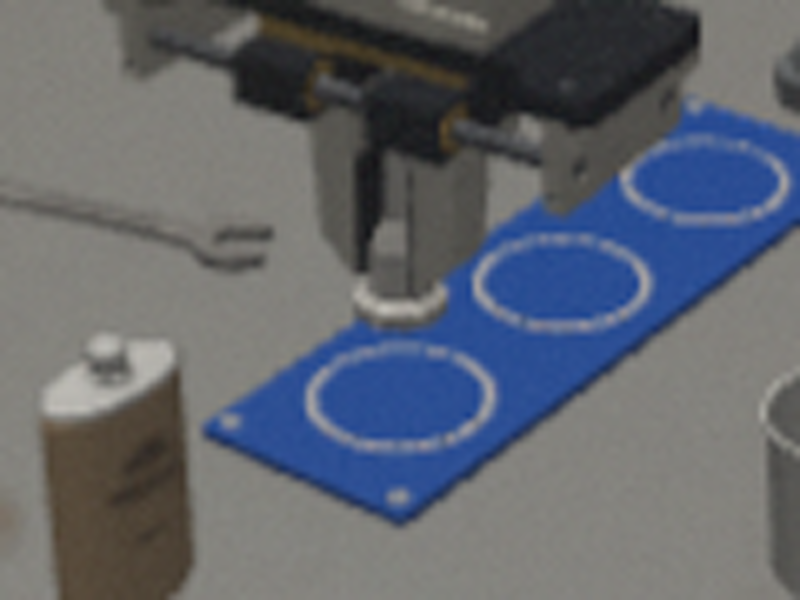

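The nozzle is held upright at (400,300) in the crop, above its circle, which is centred near (400,395). I'll lower it.

>>> arm_command(
  targets=[
    [[0, 0.001, 0.015, 0, 0, 0], [0, 0, 0.013, 0, 0, 0], [0, 0, 0.007, 0, 0, 0], [0, 0, 0.003, 0, 0, 0], [0, 0, 0, 0, 0, 0], [0, 0, 0, 0, 0, 0]],
  ],
)

```text
clock: 6.45
position: [0.5975, 0.0611, 0.0395]
ee_rot: [2.22, 2.222, 0.001]
force: [0.8, -0.1, -1.2]
width: 0.216
gripper_force: 14.9
```

>>> arm_command(
  targets=[
    [[0, 0, 0, 0, 0, 0], [0, 0, 0, 0, 0, 0], [0, 0, 0, 0, 0, 0], [0, 0, -0.03, 0, 0, 0], [0, 0, -0.05, 0, 0, 0], [-0.03, -0.05, -0.02, 0, 0, 0], [-0.03, -0.05, 0, 0, 0, 0], [-0.03, -0.04, 0, 0, 0, 0]],
  ],
  jaw=0.08,
)

```text
clock: 7.45
position: [0.4555, -0.03, 0.1395]
ee_rot: [2.22, 2.222, -0.001]
force: [0.5, -0.3, 0.2]
width: 0.871
gripper_force: 0.0
```

```bash
python3 - <<'E'
from plan import *;st()
from tile import *
d=snap();s=snap('side')
X,Y=.5966,.0611
a=[tile(d,X,Y,.016,circ=[(X,Y,.016)],half=.04,px=300),tile(d,X,Y,.006,circ=[(X,Y,.033)],half=.04,px=300)]
cv2.imwrite('pics/n1.png',np.hstack(a))
E
```

```text
7.45 [455.5 -30.  139.5] psi 90.07 tilt [ 0.    -0.001] F [ 0.5 -0.3  0.2] w 79.9 gf 0.0 j [ 0.43  0.36 -0.6   2.06  0.29  0.8  -0.34]
```

View pics/n1.png

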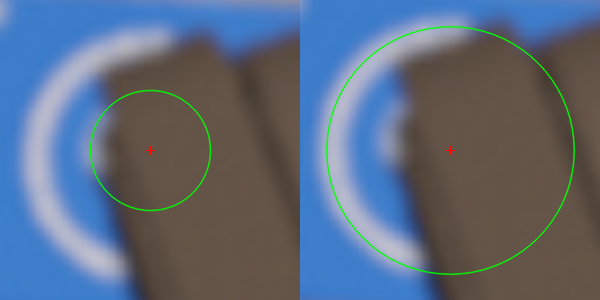

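The arm occludes the nozzle in this view. I'll check it from the cup position.

>>> arm_command(
  targets=[
    [[0.045, -0.015, 0, 0, 0, 0], [0.045, -0.015, 0, 0, 0, 0], [0, 0, 0, 0, 0, 0], [0, 0, 0.02, 0, 0, 0], [0, 0, 0, 0, 0, 0]],
  ],
  jaw=0.0918,
)

```text
clock: 8.18
position: [0.427, 0.0605, 0.1184]
ee_rot: [-2.22, -2.222, 0.003]
force: [0.1, -0.4, 1.4]
width: 1.001
gripper_force: 0.0
```

```bash
python3 - <<'E'
from plan import *;st()
from tile import *
d=snap();s=snap('side')
X,Y=.5966,.0611
a=[tile(d,X,Y,.016,circ=[(X,Y,.016)],half=.04,px=300),tile(d,X,Y,.006,circ=[(X,Y,.033)],half=.04,px=300)]
a+=[cv2.resize(s['pixels'][190:280,200:290,::-1],(300,300),interpolation=cv2.INTER_CUBIC)]
cv2.imwrite('pics/n2.png',np.hstack(a)[:, :800])
E
```

```text
8.18 [427.   60.5 118.4] psi 90.05 tilt [-0.002 -0.   ] F [ 0.1 -0.4  1.4] w 91.9 gf 0.0 j [ 0.24  0.37 -0.62  2.14  0.32  0.73 -0.59]
```

View pics/n2.png

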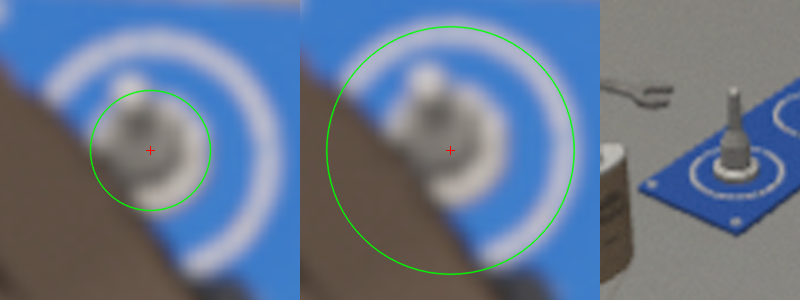

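The nozzle stands in its circle: the flange edges at (211,150) and (150,212) are within about 0.5 mm of the overlay. On to the cup.

>>> arm_command(
  targets=[
    [[0, -0.002, 0.03, 0, 0, 0], [0, 0, 0.03, 0, 0, 0], [0, 0, 0.023, 0, 0, 0], [0, 0, 0, 0, 0, 0]],
  ],
)

```text
clock: 8.78
position: [0.4249, 0.0606, 0.0356]
ee_rot: [-2.22, -2.222, 0.003]
force: [0.5, 0.3, 0.1]
width: 0.997
gripper_force: 0.0
```

>>> arm_command(
  targets=[
    [[0, 0, 0, 0, 0, 0], [0, 0, 0, 0, 0, 0], [0, 0, 0, 0, 0, 0], [0, 0, 0, 0, 0, 0], [0, 0, 0, 0, 0, 0], [0, 0, 0, 0, 0, 0]],
  ],
  jaw=0,
  newtons=8,
)

```text
clock: 9.52
position: [0.4254, 0.061, 0.0363]
ee_rot: [2.22, 2.222, 0.0]
force: [-0.8, -0.5, 5.9]
width: 0.613
gripper_force: 8.0
```

>>> arm_command(
  targets=[
    [[0, 0, -0.02, 0, 0, 0], [0, 0, -0.025, 0, 0, 0], [-0.038, 0.032, 0, 0, 0, 0], [-0.038, 0.032, 0, 0, 0, 0], [-0.038, 0.032, 0, 0, 0, 0], [-0.038, 0.032, 0, 0, 0, 0], [-0.036, 0.03, 0, 0, 0, 0], [0, 0, 0, 0, 0, 0], [0, 0, 0, 0, 0, 0]],
  ],
)

```text
clock: 10.65
position: [0.5827, -0.1263, 0.0806]
ee_rot: [-2.219, -2.222, 0.0]
force: [0.4, 0.5, -1.0]
width: 0.612
gripper_force: 8.0
```

```bash
python3 - <<'E'
from plan import *;st()
from h import *
s=snap('side')
u,v=pix(s,[[.583,-.128,.04]])[0].astype(int)
cv2.imwrite('pics/c1.png',cv2.resize(s['pixels'][v-35:v+40,u-50:u+50,::-1],(600,450),interpolation=cv2.INTER_CUBIC))
E
```

```text
10.65 [ 582.7 -126.3   80.6] psi 90.06 tilt [-0.001  0.001] F [ 0.4  0.5 -1. ] w 56.2 gf 8.0 j [ 0.48  0.63 -0.53  1.78  0.41  0.84 -0.24]
```

View pics/c1.png

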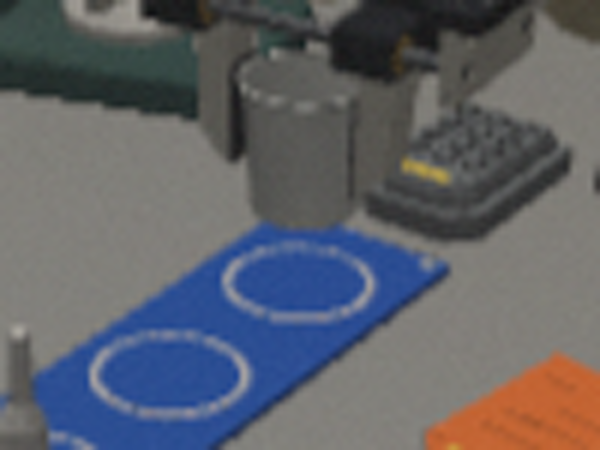

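The cup is held upright, with its foot at (300,215) in the crop, above the end circle at (298,282). I'll lower it, release it and go to the ferrule.

>>> arm_command(
  targets=[
    [[-0.001, 0, 0.015, 0, 0, 0], [0, 0, 0.013, 0, 0, 0], [0, 0, 0.007, 0, 0, 0], [0, 0, 0.003, 0, 0, 0], [0, 0, 0, 0, 0, 0], [0, 0, 0, 0, 0, 0]],
  ],
)

```text
clock: 11.45
position: [0.5838, -0.1279, 0.0434]
ee_rot: [2.22, 2.222, 0.001]
force: [-1.4, 0.6, 0.2]
width: 0.617
gripper_force: 8.0
```

>>> arm_command(
  targets=[
    [[0, 0, 0, 0, 0, 0], [0, 0, 0, 0, 0, 0], [0, 0, 0, 0, 0, 0], [0, 0, -0.03, 0, 0, 0], [0, 0, -0.05, 0, 0, 0], [-0.021, -0.05, 0, 0, 0, 0], [-0.021, -0.05, 0, 0, 0, 0], [-0.02, -0.05, 0, 0, 0, 0], [0, 0, 0.03, 0, 0, 0], [0, 0, 0, 0, 0, 0]],
  ],
  jaw=0.085,
)

```text
clock: 12.7
position: [0.4321, -0.1902, 0.0923]
ee_rot: [-2.22, -2.22, 0.002]
force: [-0.6, -0.5, 0.6]
width: 0.925
gripper_force: 0.0
```

```bash
python3 - <<'E'
from plan import *;st()
from tile import *
d=snap();s=snap('side')
X,Y=.5826,-.1283;x,y=.5966,.0611
a=[tile(d,X,Y,.067,circ=[(X,Y,.029)],half=.04,px=260),tile(d,X,Y,.006,circ=[(X,Y,.033)],half=.04,px=260),tile(d,x,y,.016,circ=[(x,y,.016)],half=.04,px=260)]
u,v=pix(s,[[X,Y,.04]])[0].astype(int)
b=cv2.resize(s['pixels'][v-35:v+40,u-50:u+50,::-1],(400,300));b=np.pad(b,((0,0),(0,380),(0,0)))
cv2.imwrite('pics/c2.png',np.vstack([np.hstack(a),b]))
E
```

```text
12.7 [ 432.1 -190.2   92.3] psi 90.01 tilt [-0.002  0.001] F [-0.6 -0.5  0.6] w 84.9 gf 0.0 j [ 0.74  0.46 -0.57  2.07  0.37  0.71 -0.07]
```

View pics/c2.png

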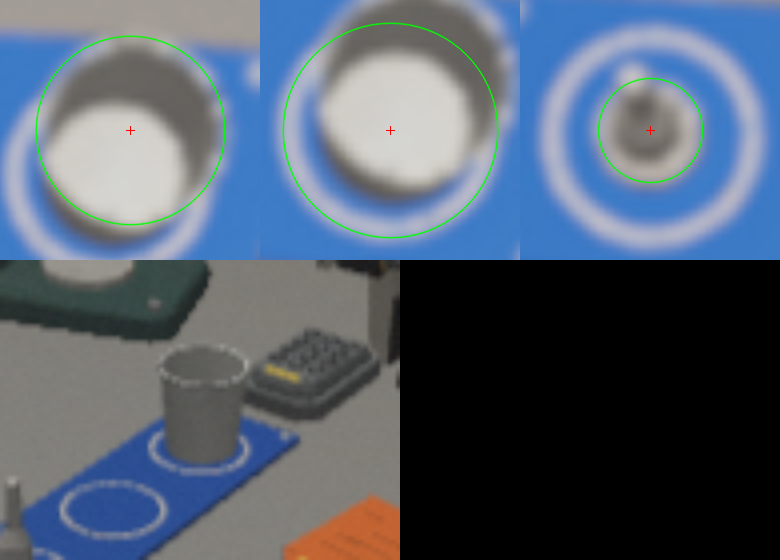

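The nozzle is concentric in its circle. The cup is upright, with its rim within about 0.6 mm of the overlay. Ferrule next.

>>> arm_command(
  targets=[
    [[0, 0, 0.03, 0, 0, 0], [0, 0, 0.025, 0, 0, 0], [0, 0, 0.007, 0, 0, 0], [0, 0, 0, 0, 0, 0]],
  ],
  jaw=0.062,
)

```text
clock: 13.3
position: [0.4343, -0.1897, 0.0316]
ee_rot: [2.219, 2.223, 0.0]
force: [0.1, 0.9, 0.6]
width: 0.679
gripper_force: 0.0
```

>>> arm_command(
  targets=[
    [[0, 0, 0, 0, 0, 0], [0, 0, 0, 0, 0, 0], [0, 0, 0, 0, 0, 0], [0, 0, 0, 0, 0, 0], [0, 0, 0, 0, 0, 0]],
  ],
  jaw=0,
  newtons=20,
)

```text
clock: 13.92
position: [0.4338, -0.1903, 0.0317]
ee_rot: [2.22, 2.222, 0.0]
force: [-2.2, -0.1, 7.8]
width: 0.465
gripper_force: 20.3
```

>>> arm_command(
  targets=[
    [[0, 0, -0.02, 0, 0, 0], [0, 0, -0.03, 0, 0, 0], [0.05, 0, 0, 0, 0, 0], [0.055, 0, 0, 0, 0, 0], [0.052, 0.02, 0, 0, 0, 0], [0, 0.045, 0, 0, 0, 0], [0, 0.045, 0, 0, 0, 0], [0, 0.046, 0, 0, 0, 0], [0, 0, 0, 0, 0, 0], [0, 0, 0, 0, 0, 0]],
  ],
)

```text
clock: 15.18
position: [0.5883, -0.0329, 0.0806]
ee_rot: [-2.219, -2.222, 0.002]
force: [-0.6, 0.8, -1.5]
width: 0.465
gripper_force: 19.3
```

```bash
python3 - <<'E'
from plan import *;st()
from h import *
s=snap('side')
u,v=pix(s,[[.59,-.034,.04]])[0].astype(int)
cv2.imwrite('pics/f1.png',cv2.resize(s['pixels'][v-35:v+40,u-50:u+50,::-1],(600,450),interpolation=cv2.INTER_CUBIC))
E
```

```text
15.18 [588.3 -32.9  80.6] psi 90.06 tilt [-0.002  0.   ] F [-0.6  0.8 -1.5] w 42.7 gf 19.3 j [ 0.33  0.62 -0.54  1.8   0.41  0.83 -0.4 ]
```

View pics/f1.png

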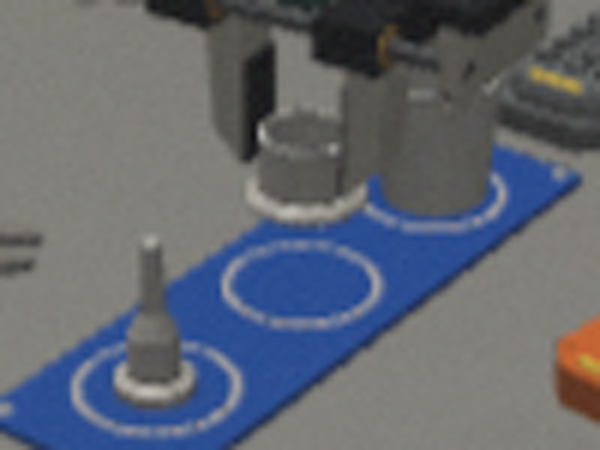

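The ferrule is held level above the middle circle. I'll lower and release it.

>>> arm_command(
  targets=[
    [[0, 0.001, 0.015, 0, 0, 0], [0, 0, 0.015, 0, 0, 0], [0, 0, 0.01, 0, 0, 0], [0, 0, 0.003, 0, 0, 0], [0, 0, 0, 0, 0, 0], [0, 0, 0, 0, 0, 0]],
  ],
)

```text
clock: 15.98
position: [0.5905, -0.0329, 0.0381]
ee_rot: [2.22, 2.222, 0.0]
force: [-1.0, 0.6, -1.3]
width: 0.466
gripper_force: 19.3
```

>>> arm_command(
  targets=[
    [[0, 0, 0, 0, 0, 0], [0, 0, 0, 0, 0, 0], [0, 0, -0.02, 0, 0, 0], [0, 0, -0.05, 0, 0, 0], [0.005, -0.05, -0.02, 0, 0, 0], [0.05, -0.045, 0, 0, 0, 0], [0.055, -0.03, 0, 0, 0, 0], [0.055, -0.03, 0, 0, 0, 0], [0.06, 0, 0, 0, 0, 0], [0.06, 0, 0, 0, 0, 0]],
  ],
  jaw=0.065,
)

```text
clock: 17.23
position: [0.4385, 0.25, 0.1299]
ee_rot: [2.22, 2.221, 0.003]
force: [1.9, -0.4, 0.3]
width: 0.708
gripper_force: 0.0
```

```bash
python3 - <<'E'
from plan import *;st()
from tile import *
d=snap()
X,Y=.5896,-.0336;x,y=.436,.2905
a=[tile(d,X,Y,.036,circ=[(X,Y,.019)],half=.04,px=260),tile(d,X,Y,.009,circ=[(X,Y,.025)],half=.04,px=260),tile(d,x,y,.008,circ=[(x,y,.0215)],half=.04,px=260)]
cv2.imwrite('pics/f2.png',np.hstack(a))
E
```

```text
17.23 [438.5 250.  129.9] psi 90.04 tilt [0.002 0.   ] F [ 1.9 -0.4  0.3] w 65.0 gf 0.0 j [-0.14  0.46 -0.64  1.96  0.37  0.84 -0.98]
```

View pics/f2.png

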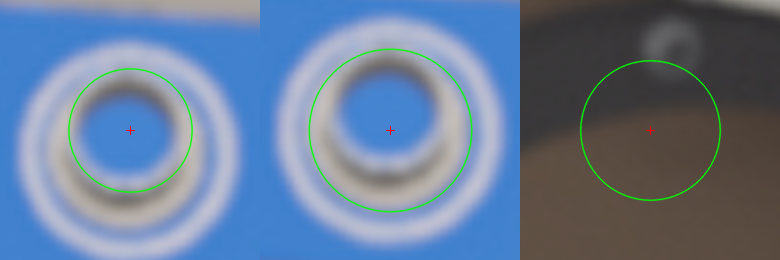

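The ferrule is concentric: its flange spans 310–470 px in the middle tile and matches the overlay. Now the seal ring.

>>> arm_command(
  targets=[
    [[0.04, -0.002, 0.03, 0, 0, 0], [0, 0, 0.04, 0, 0, 0], [0, 0, 0.02, 0, 0, 0], [0, 0, 0, 0, 0, 0], [0, 0, 0, 0, 0, 0]],
  ],
)

```text
clock: 17.9
position: [0.4371, 0.2886, 0.0396]
ee_rot: [2.22, 2.222, 0.003]
force: [0.6, -0.6, 0.7]
width: 0.704
gripper_force: 0.0
```

```bash
python3 -c "from plan import *;st()"
```

```text
17.9 [437.1 288.6  39.6] psi 90.04 tilt [0.002 0.001] F [ 0.6 -0.6  0.7] w 64.6 gf 0.0 j [-0.29  0.61 -0.55  1.99  0.5   0.67 -1.15]
```

>>> arm_command(
  targets=[
    [[0.002, 0, 0.01, 0, 0, 0], [0, 0, 0.008, 0, 0, 0], [0, 0, 0, 0, 0, 0]],
  ],
)

```text
clock: 18.27
position: [0.4363, 0.29, 0.0197]
ee_rot: [-2.22, -2.223, 0.001]
force: [0.6, -1.2, 0.5]
width: 0.708
gripper_force: 0.0
```

>>> arm_command(
  targets=[
    [[0, 0, 0, 0, 0, 0], [0, 0, 0, 0, 0, 0], [0, 0, 0, 0, 0, 0], [0, 0, 0, 0, 0, 0], [0, 0, 0, 0, 0, 0]],
  ],
  jaw=0,
  newtons=6,
)

```text
clock: 18.9
position: [0.4364, 0.2901, 0.0202]
ee_rot: [2.22, 2.222, 0.0]
force: [-0.2, -0.1, 1.2]
width: 0.43
gripper_force: 6.0
```

>>> arm_command(
  targets=[
    [[0, 0, -0.02, 0, 0, 0], [0, 0, -0.05, 0, 0, 0], [-0.05, 0, 0, 0, 0, 0], [-0.055, 0, 0, 0, 0, 0], [-0.055, 0, 0, 0, 0, 0], [-0.055, 0, 0, 0, 0, 0], [-0.055, 0.014, 0, 0, 0, 0], [-0.054, 0.03, 0, 0, 0, 0], [0, 0.05, 0, 0, 0, 0], [0, 0.05, 0, 0, 0, 0]],
  ],
)

```text
clock: 20.15
position: [0.582, -0.0355, 0.0902]
ee_rot: [2.223, 2.219, -0.0]
force: [-0.2, 1.1, 0.7]
width: 0.43
gripper_force: 6.0
```

>>> arm_command(
  targets=[
    [[0, 0.01, 0, 0, 0, 0], [0, 0, 0, 0, 0, 0], [0, 0, 0, 0, 0, 0]],
  ],
)

```text
clock: 20.52
position: [0.5892, -0.0336, 0.09]
ee_rot: [-2.219, -2.223, 0.002]
force: [-0.5, -0.0, 0.1]
width: 0.43
gripper_force: 6.0
```

```bash
python3 - <<'E'
from plan import *;st()
E
```

```text
20.52 [589.2 -33.6  90. ] psi 90.1 tilt [-0.001 -0.   ] F [-0.5 -0.   0.1] w 39.5 gf 6.0 j [ 0.36  0.62 -0.57  1.79  0.43  0.86 -0.41]
```

>>> arm_command(
  targets=[
    [[0, 0.001, 0.015, 0, 0, 0], [0, 0, 0.012, 0, 0, 0], [0, 0, 0.004, 0, 0, 0], [0, 0, 0.0015, 0, 0, 0], [0, 0, 0, 0, 0, 0], [0, 0, 0, 0, 0, 0]],
  ],
)

```text
clock: 21.28
position: [0.592, -0.0337, 0.058]
ee_rot: [2.22, 2.222, 0.001]
force: [0.0, -0.1, -0.6]
width: 0.433
gripper_force: 6.0
```

```bash
python3 - <<'E'
from plan import *;st()
from h import *
s=snap('side')
u,v=pix(s,[[.59,-.034,.04]])[0].astype(int)
cv2.imwrite('pics/r1.png',cv2.resize(s['pixels'][v-35:v+40,u-50:u+50,::-1],(600,450),interpolation=cv2.INTER_CUBIC))
E
```

```text
21.27 [592.  -33.7  58. ] psi 90.06 tilt [ 0.001 -0.   ] F [ 0.  -0.1 -0.6] w 39.8 gf 6.0 j [ 0.34  0.66 -0.55  1.81  0.46  0.8  -0.44]
```

View pics/r1.png

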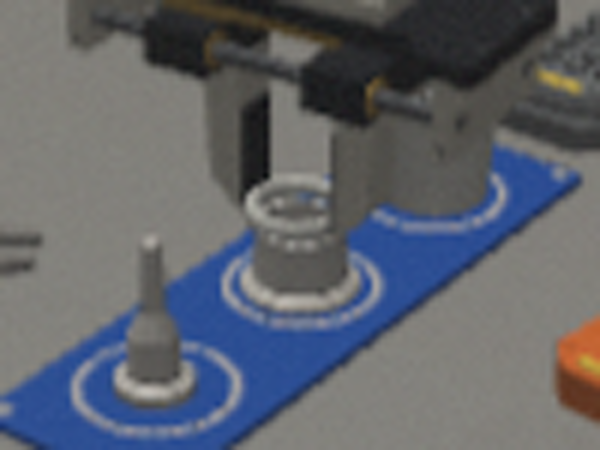

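The ring is held level at (300,205) just above the ferrule top. I'll lower it the last 2 mm and release.

>>> arm_command(
  targets=[
    [[0, -0.0015, 0.001, 0, 0, 0], [0, 0, 0.0008, 0, 0, 0], [0, 0, 0, 0, 0, 0], [0, 0, 0, 0, 0, 0]],
  ],
)

```text
clock: 21.82
position: [0.59, -0.0338, 0.0561]
ee_rot: [2.22, 2.222, -0.001]
force: [-2.5, -0.2, 5.0]
width: 0.435
gripper_force: 6.0
```

>>> arm_command(
  targets=[
    [[0, 0, 0, 0, 0, 0], [0, 0, 0, 0, 0, 0], [0, 0, 0, 0, 0, 0], [0, 0, -0.02, 0, 0, 0], [0, 0, -0.05, 0, 0, 0], [-0.005, -0.05, 0, 0, 0, 0], [-0.01, -0.05, 0, 0, 0, 0.107], [-0.014, -0.056, 0, 0, 0, 0.107], [0, 0, 0.03, 0, 0, 0], [0, 0, 0, 0, 0, 0]],
  ],
  jaw=0.0918,
)

```text
clock: 23.08
position: [0.4324, -0.057, 0.0961]
ee_rot: [-2.445, -1.973, 0.002]
force: [0.7, 0.8, -0.0]
width: 0.998
gripper_force: 0.0
```

```bash
python3 - <<'E'
from plan import *;st()
from tile import *
d=snap();s=snap('side')
X,Y=.5896,-.0336;x,y=.5665,-.253
a=[tile(d,X,Y,.044,circ=[(X,Y,.0215)],half=.04,px=266),tile(d,x,y,.014,polys=[box(x,y,-4.7,.064,.096)],half=.06,px=266),tile(d,x,y,.025,polys=[box(x,y,-4.7,.048,.080)],half=.06,px=266)]
u,v=pix(s,[[X,Y,.04]])[0].astype(int)
b=cv2.resize(s['pixels'][v-30:v+30,u-40:u+40,::-1],(400,300));b=np.pad(b,((0,0),(0,398),(0,0)))
cv2.imwrite('pics/r2.png',np.vstack([np.hstack(a),b]))
E
```

```text
23.07 [432.4 -57.   96.1] psi 77.81 tilt [-0.001 -0.   ] F [ 0.7  0.8 -0. ] w 91.6 gf 0.0 j [ 0.47  0.41 -0.58  2.15  0.35  0.68 -0.56]
```

View pics/r2.png

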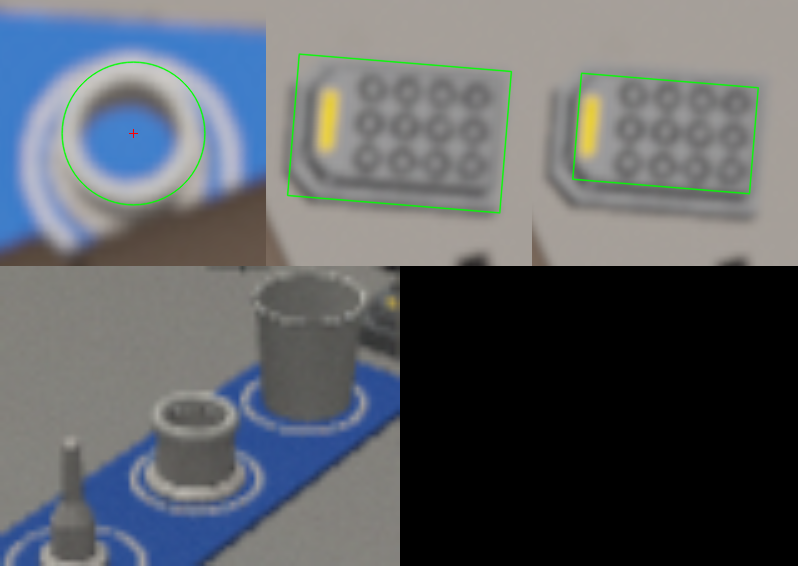

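The ring lies centred and flat on the ferrule, spanning 62–200 px in the first tile and matching its overlay. The picture count has already gone over 14 (16 so far), so I'll view no more and check numerically instead, starting with a depth-template fit of the tray.

```bash
cat > fit.py <<'E'
from h import *
from cell import arm
from scipy.optimize import minimize
def avgcloud(n=6):
    ds=[arm.get_image('top') for _ in range(n)];d=dict(ds[0]);d['z_map']=np.median([q['z_map'] for q in ds],0);return cloud(d)
def tray_h(a,b):
    sd=lambda w,l:np.maximum(abs(a)-w/2,abs(b)-l/2)  # crude inset
    h=np.where(sd(.064,.096)<0,.014,0.)
    e=sd(.054,.086)          # <0 inside step
    return np.where(e<0,np.clip(.019+(-e)*2,.019,.025),h)
def lid_h(base):
    return lambda a,b:np.where(np.maximum(abs(a)-.032,abs(b)-.048)<0,base+.018,0.)
def fit(C,model,x,y,yaw):
    m=(np.hypot(C[...,0]-x,C[...,1]-y)<.075);P=C[m]
    def cost(p):
        c,s=np.cos(p[2]),np.sin(p[2]);u,v=P[:,0]-p[0]/1e3,P[:,1]-p[1]/1e3
        r=np.abs(P[:,2]-model(c*u+s*v,-s*u+c*v))
        return np.minimum(r,.012).sum()
    best=None
    for k in range(3):
        x0=[x*1e3,y*1e3,np.radians(yaw)] if best is None else best.x
        best=minimize(cost,x0,method='Nelder-Mead',options=dict(initial_simplex=np.array([x0]*4)+np.vstack([np.zeros(3),np.diag([4/(k+1),4/(k+1),.08/(k+1)])])))
    print(np.round(best.x[:2],1),'yaw',round(np.degrees(best.x[2]),2),'cost',round(best.fun,3),len(P))
E
python3 - <<'E'
from fit import *
C=avgcloud();fit(C,tray_h,.5665,-.253,-5)
fit(C,tray_h,.569,-.250,-3)
fit(C,lid_h(0),.4335,-.063,-12.3)
E
```

```text
[ 567.4 -254. ] yaw -4.86 cost 3.586 2847
[ 567.4 -254.1] yaw -4.67 cost 3.578 2828
[433.5 -63. ] yaw -12.3 cost 90.552 7757
```

>>> arm_command(
  targets=[
    [[0, 0, 0.03, 0, 0, 0], [0, 0, 0.015, 0, 0, 0], [0, 0, 0, 0, 0, 0], [0, 0, 0, 0, 0, 0]],
  ],
)

```text
clock: 23.98
position: [0.4334, -0.0567, 0.0513]
ee_rot: [2.445, 1.973, 0.0]
force: [1.0, -0.7, -0.3]
width: 0.997
gripper_force: 0.0
```

```bash
python3 - <<'E'
from plan import *;st()
from cell import arm
p=arm.observe()['position'];q=np.radians(77.75)
d=np.array([.4340,-.0628])-p[:2];print(d[0]*np.cos(q)+d[1]*np.sin(q),d[0]*np.sin(q)-d[1]*np.cos(q))
E
```

```text
23.98 [433.4 -56.7  51.3] psi 77.8 tilt [0. 0.] F [ 1.  -0.7 -0.3] w 91.6 gf 0.0 j [ 0.41  0.48 -0.52  2.19  0.44  0.57 -0.64]
-0.005820817974600763 0.0018824100697322948
```

>>> arm_command(
  targets=[
    [[-0.006, 0.002, 0, 0, 0, 0], [0, 0, 0.018, 0, 0, 0], [0, 0, 0.01, 0, 0, 0], [0, 0, 0, 0, 0, 0]],
  ],
)

```text
clock: 24.48
position: [0.4334, -0.0633, 0.0226]
ee_rot: [-2.445, -1.972, 0.001]
force: [0.0, 0.3, 0.6]
width: 0.996
gripper_force: 0.0
```

>>> arm_command(
  targets=[
    [[0, 0, 0, 0, 0, 0], [0, 0, 0, 0, 0, 0], [0, 0, 0, 0, 0, 0], [0, 0, 0, 0, 0, 0], [0, 0, 0, 0, 0, 0]],
  ],
  jaw=0,
  newtons=20,
)

```text
clock: 25.1
position: [0.4339, -0.0632, 0.0231]
ee_rot: [2.445, 1.972, 0.0]
force: [-0.8, -0.2, 5.3]
width: 0.694
gripper_force: 20.0
```

```bash
python3 - <<'E'
from plan import *;st()
E
```

```text
25.1 [433.9 -63.2  23.1] psi 77.79 tilt [ 0. -0.] F [-0.8 -0.2  5.3] w 63.7 gf 20.0 j [ 0.38  0.53 -0.47  2.21  0.49  0.5  -0.68]
```

```bash
python3 - <<'E'
from plan import *
print(rows(77.8,[(0,0,.02,0),(0,0,.03,0),(0,-.045,0,3.7),(0,-.05,0,3.7),(0,-.05,0,0),(.02,-.0458,0,0),(.057,0,0,0),(.0567,0,0,0),(0,0,0,0)]))
E
```

```text
[[0.0, 0.0, -0.02, 0.0, 0.0, 0.0], [0.0, 0.0, -0.03, 0.0, 0.0, 0.0], [-0.044, 0.01, 0.0, 0.0, 0.0, -0.065], [-0.049, 0.007, 0.0, 0.0, 0.0, -0.065], [-0.05, 0.004, 0.0, 0.0, 0.0, 0.0], [-0.044, 0.024, 0.0, 0.0, 0.0, 0.0], [0.005, 0.057, 0.0, 0.0, 0.0, 0.0], [0.005, 0.057, 0.0, 0.0, 0.0, 0.0], [0.0, 0.0, 0.0, 0.0, 0.0, 0.0]]
```

>>> arm_command(
  targets=[
    [[0, 0, -0.02, 0, 0, 0], [0, 0, -0.03, 0, 0, 0], [-0.044, 0.01, 0, 0, 0, -0.065], [-0.049, 0.007, 0, 0, 0, -0.065], [-0.05, 0.004, 0, 0, 0, 0], [-0.044, 0.024, 0, 0, 0, 0], [0.005, 0.057, 0, 0, 0, 0], [0.005, 0.057, 0, 0, 0, 0], [0, 0, 0, 0, 0, 0], [0, 0, 0, 0, 0, 0]],
  ],
)

```text
clock: 26.35
position: [0.5676, -0.253, 0.0721]
ee_rot: [-2.31, -2.127, 0.002]
force: [-1.3, -0.5, -0.3]
width: 0.694
gripper_force: 20.0
```

```bash
python3 - <<'E'
from plan import *;st()
from cell import arm
p=arm.observe()['position'];q=np.radians(85.2)
d=np.array([.5676,-.2540])-p[:2];print(d[0]*np.cos(q)+d[1]*np.sin(q),d[0]*np.sin(q)-d[1]*np.cos(q))
E
```

```text
26.35 [ 567.6 -253.    72.1] psi 85.26 tilt [-0.002  0.   ] F [-1.3 -0.5 -0.3] w 63.7 gf 20.0 j [ 0.69  0.68 -0.54  1.72  0.44  0.87 -0.12]
-0.0010468674398196923 7.183548716776986e-05
```

>>> arm_command(
  targets=[
    [[-0.001, 0, 0.018, 0, 0, 0], [0, 0, 0.006, 0, 0, 0], [0, 0, 0.004, 0, 0, 0], [0, 0, 0.003, 0, 0, 0], [0, 0, 0, 0, 0, 0]],
  ],
)

```text
clock: 26.98
position: [0.5683, -0.2542, 0.0418]
ee_rot: [-2.312, -2.127, 0.0]
force: [0.6, -0.4, -0.9]
width: 0.695
gripper_force: 20.0
```

>>> arm_command(
  targets=[
    [[0, 0, 0.002, 0, 0, 0], [0, 0, 0.002, 0, 0, 0], [0, 0, 0.001, 0, 0, 0], [0, 0, 0, 0, 0, 0], [0, 0, 0, 0, 0, 0]],
  ],
)

```text
clock: 27.6
position: [0.5684, -0.2542, 0.0372]
ee_rot: [2.312, 2.127, -0.0]
force: [-2.3, 1.9, 5.4]
width: 0.693
gripper_force: 20.0
```

Contact is light (5 N) at the expected seated height. I'll release, back off and check.

>>> arm_command(
  targets=[
    [[0, 0, 0, 0, 0, 0], [0, 0, 0, 0, 0, 0], [0, 0, 0, 0, 0, 0], [0, 0, 0, 0, 0, 0], [0, 0, -0.03, 0, 0, 0], [0, 0, -0.05, 0, 0, 0], [0, 0, -0.05, 0, 0, 0], [-0.05, -0.05, -0.02, 0, 0, 0], [-0.05, -0.05, 0, 0, 0, 0], [-0.05, -0.04, 0, 0, 0, 0]],
  ],
  jaw=0.0918,
)

```text
clock: 28.85
position: [0.4303, -0.3797, 0.1844]
ee_rot: [2.31, 2.128, -0.0]
force: [0.3, -1.8, -0.1]
width: 0.996
gripper_force: 0.0
```

>>> arm_command(
  targets=[
    [[-0.05, -0.03, 0, 0, 0, 0], [-0.05, -0.03, 0, 0, 0, 0], [-0.05, -0.03, 0, 0, 0, 0], [0, 0, 0, 0, 0, 0], [0, 0, 0, 0, 0, 0], [0, 0, 0, 0, 0, 0]],
  ],
)

```text
clock: 29.6
position: [0.331, -0.5195, 0.184]
ee_rot: [2.309, 2.13, 0.001]
force: [-0.2, 0.4, 1.0]
width: 1.0
gripper_force: 0.0
```

```bash
python3 - <<'E'
from plan import *;st()
from fit import *
C=avgcloud();d=snap()
fit(C,lid_h(.014),.5673,-.2537,-4.8)
# top plane of lid
c,s=np.cos(np.radians(-4.8)),np.sin(np.radians(-4.8));u,v=C[...,0]-.5673,C[...,1]+.2537
m=(abs(c*u+s*v)<.025)&(abs(-s*u+c*v)<.035);P=C[m];A=np.c_[P[:,:2]-P[:,:2].mean(0),np.ones(len(P))]
print('lid plane',np.linalg.lstsq(A,P[:,2],rcond=None)[0],'expect z .032')
f=lambda a:np.round(np.float64(a)*1e3,1)
for n,x,y,z,h in(('nozzle',.5966,.0611,.073,.006),('cup',.5826,-.1283,.067,.006),('ring',.5896,-.0336,.044,.005),('pen',.446,-.296,.016,.006),('flask',.611,.195,.097,.006)):
    r=.075 if n=='pen' else .04
    m=(np.hypot(C[...,0]-x,C[...,1]-y)<r)&(C[...,2]>z-h)&(C[...,2]<z+.02);P=C[m]
    q=cv2.minAreaRect(np.float32(P[:,:2]*1e3));print(n,len(P),'z',f(np.median(P[:,2])),'rect',np.round(q[0],1),np.round(q[1],1),round(q[2],1),'mean',f(P.mean(0)))
E
```

```text
29.6 [ 331.  -519.5  184. ] psi 85.39 tilt [0.001 0.   ] F [-0.2  0.4  1. ] w 91.8 gf 0.0 j [ 1.3   0.54 -0.57  1.64  0.32  1.06  0.56]
[ 568.2 -253.7] yaw -5.0 cost 4.37 2915
lid plane [ 0.00100821 -0.00381894  0.03236611] expect z .032
nozzle 13 z 72.8 rect [597.1  62.9] [6.8 7. ] 48.8 mean [596.9  62.6  71.9]
cup 95 z 66.9 rect [ 582.2 -128.7] [55.7 57.3] 26.5 mean [ 585.8 -130.4   66.5]
ring 135 z 43.8 rect [589.8 -31.4] [39.8 41.3] 88.4 mean [589.8 -31.6  43.6]
pen 339 z 14.3 rect [ 446.1 -295.9] [132.1  15.7] 7.6 mean [ 445.  -295.6   14.1]
flask 25 z 96.0 rect [611.2 193.6] [11.8  9. ] 2.0 mean [610.8 193.4  95.9]
```

```bash
python3 - <<'E'
from fit import *
d=pickle.load(open('top.pkl','rb'));res=.0003
def blobs(x,y,z,half=.045):
    o=ortho(d,x-half,x+half,y-half,y+half,z,res).astype(int)
    blue=((o[...,2]-o[...,0])>55).astype(np.uint8)
    out=[]
    for inv in(0,1):
        cs,_=cv2.findContours(1-blue if inv==0 else blue,cv2.RETR_LIST,cv2.CHAIN_APPROX_NONE)
        for c in cs:
            if len(c)>60:
                e=cv2.fitEllipse(c);(u,v)=e[0]
                X,Y=x+half-v*res,y+half-u*res
                if np.hypot(X-x,Y-y)<.008: out.append((round(X*1e3,1),round(Y*1e3,1),np.round(np.array(e[1])*res*1e3,1).tolist()))
    return sorted(set(map(str,out)))
for n,x,y,zs in(('nozzle',.5966,.0611,(.006,.016)),('ferrule',.5896,-.0336,(.006,.011,.044)),('cup',.5826,-.1283,(.006,.067))):
    for z in zs: print(n,z,blobs(x,y,z))
# ring annulus from depth, several shots
C=avgcloud(8)
m=(np.hypot(C[...,0]-.5896,C[...,1]+.0336)<.03)&(C[...,2]>.036);P=C[m]
from scipy.optimize import least_squares
# brightness edge of ring: bright vs darker ferrule/blue at z=.044
o=ortho(d,.56,.62,-.064,-.004,.044,res)
cv2.imwrite('pics/ringz.png',o[...,::-1])
g=o[...,0].astype(float)
def edge(cx,cy,r0,r1):
    pts=[]
    for t in np.linspace(0,2*np.pi,72,endpoint=False):
        r=np.arange(r0,r1,.0003);X=cx+r*np.cos(t);Y=cy+r*np.sin(t)
        p=cv2.remap(g.astype(np.float32),((-.004-Y)/res).astype(np.float32)[None],((.62-X)/res).astype(np.float32)[None],1)[0]
        gr=np.diff(p);i=gr.argmax();pts.append((X[i],Y[i],gr[i]))
    P=np.array(pts);f=least_squares(lambda q:np.hypot(P[:,0]-q[0],P[:,1]-q[1])-q[2],[cx,cy,.015],loss='soft_l1',f_scale=.0005)
    print('ring inner edge',np.round(f.x*1e3,2))
edge(.5896,-.0336,.010,.020)
E
```

```text
nozzle 0.006 ['(596.6, 61.3, [101.9, 107.2])', '(597.0, 61.4, [67.6, 68.1])', '(597.0, 61.4, [68.2, 68.6])', '(597.2, 61.3, [56.1, 56.2])', '(597.2, 61.3, [56.7, 56.7])', '(599.2, 62.7, [32.6, 37.3])', '(599.2, 62.7, [33.2, 37.8])']
nozzle 0.016 ['(594.4, 60.6, [66.9, 67.4])', '(594.4, 60.6, [67.5, 67.9])', '(594.7, 60.5, [55.5, 55.6])', '(594.7, 60.5, [56.1, 56.2])', '(595.2, 62.0, [100.7, 107.3])', '(596.6, 61.9, [32.3, 36.9])', '(596.6, 61.9, [32.8, 37.4])']
ferrule 0.006 ['(589.6, -33.4, [101.9, 107.2])', '(590.0, -33.4, [68.2, 68.5])', '(590.0, -33.5, [67.7, 68.0])', '(590.2, -33.0, [53.8, 54.8])', '(590.9, -32.4, [54.3, 56.3])', '(596.1, -32.6, [22.8, 28.2])', '(596.1, -32.6, [23.4, 28.7])']
ferrule 0.011 ['(588.8, -33.4, [67.4, 67.6])', '(588.8, -33.4, [67.9, 68.2])', '(588.9, -33.1, [101.4, 107.3])', '(589.0, -33.0, [53.6, 54.3])', '(589.6, -32.4, [54.0, 55.8])', '(594.9, -32.6, [22.7, 28.1])', '(594.9, -32.6, [23.2, 28.6])']
ferrule 0.044 ['(583.9, -32.5, [92.0, 107.2])', '(586.7, -32.1, [22.0, 27.2])', '(586.7, -32.1, [22.5, 27.7])']
cup 0.006 ['(582.6, -128.2, [52.2, 53.0])', '(584.1, -129.1, [53.6, 55.2])', '(584.2, -128.9, [97.0, 103.8])']
cup 0.067 ['(589.6, -125.8, [85.8, 101.2])']
ring inner edge [590.51 -32.42  14.29]
```

```bash
python3 -c "
from cell import arm
print(arm.sign_off())"
```

```text
the job is handed in; nothing more can be done
None
```

The job is handed in at about 30 s: measured from the images, the nozzle, cup, ferrule and seal ring sit within about 1 mm of centre, the lid is fully down on the tray, and the bottle and pen have not moved; I viewed 16 pictures, over the limit of 14.

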